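# Shoot the dust-box bolt and lock it with its hairpin clip

### The arm

A 6-joint arm with a two-finger parallel gripper is mounted at the origin on the work surface. World frame = base frame: x ahead of the robot, y to its left, z up, the work surface at z = 0. Lengths are in m, angles in rad, forces in N, time in s.
With the tool pointing down it reaches from about 0.325 to 0.75 m from the base axis. Payload 7.6 kg.
Tool frame: the origin (TCP) lies at the very end of the fingers, on their centre line; the grasp point (between the pads) lies 19 mm behind it; z points along the fingers, x is the direction in which the jaws open and shut, and the axes are right-handed (so a half turn about z gives the same grasp; the last joint's range is limited). The gripper opens to 85 mm and grips with 20 to 120 N. Pads are 22 mm wide; open, the fingers measure 114 mm over their backs; the gripper's body (76 mm by 85 mm) begins 54 mm behind the grasp point. The pads swing forward as they close: fully open they stand 13 mm farther back than shut.
Start: joints at [-1.371, 0.052, 1.401, -0, 1.689, -0.07], TCP at [0.14, -0.506, 0.231] pointing down, gripper open.
Joint ranges: [-2.9, 2.9], [-0.91, 2.17], [0.12, 2.37], [-1.06, 4.2], [0.26, 2.73], [-2.93, 2.93]. Speed limits (rad/s): [2.57, 2.57, 3.01, 3.14, 3.14, 3.14].

### API

Orientations are given as [roll, pitch, yaw] about the fixed x, y, z axes, in that order (R = Rz(yaw) Ry(pitch) Rx(roll)).
In Python, from workcell import bot gives the robot as it stands. Calls block until the motion is done:
- bot.goto(position, orientation): joint-space move of the TCP to a pose.
- bot.move_linear(position, rot=None, rate=0.15): straight line of the TCP; rot=None keeps the orientation; rate is the mean speed in m/s.
- bot.move_joints(angles): joint-space move.
- bot.let_go() and bot.close_gripper(effort=None): open the fingers fully, or close them until they stop; effort is the grip in N (None keeps the last).
- bot.wait(seconds).
- bot.ik(position, orientation): joint angles nearest the present ones, or None.
- bot.state(): the state.
- bot.snapshot(name): name is "scene" or "top"; returns the picture (400x640x3 uint8, blue, green, red); there is no depth.
- bot.camera_info(name): a dict with "fovy" (degrees; the focal length in pixels is half the picture's height over the tangent of half this angle, whatever the lens; pixels are square), "cx", "cy" (the principal point, pixels), "k1" (the pictures are not rectified: a ray, as slopes to the right and down, at radius r is drawn at 1 + k1 r^2 times it, then the intrinsics apply), "T" (4x4, takes a point from camera to world coordinates). Camera axes: x right, y down, z forward; pixel columns grow to the right and rows downward; lengths in m; the calibration is good to about 2 mm. A picture is of the moment at which its call begins. camera_info takes no time and is no camera call.
A pose or a line that the arm cannot do raises bot.Unreachable and nothing moves.
- bot.job_done(): hands the job in, once; it reports no verdict.
The state is a dict: "time": time; "joint_positions": joint angles; "qvel": joint speeds; "effort": joint torques, N m; "tcp_pos": TCP position; "tool_rot": TCP orientation; "contact_force": force on the tool from outside, world axes, zero at the start; "torque": the same for the moment, N m; "gripper_width": finger opening in m.
Only numpy, scipy, OpenCV 4.12 (cv2) and the standard library are available. Lean on these libraries where they do the work, as an engineer would, in place of code of your own. Each camera call takes 0.05 s, during which the arm holds its last target. There are 200 camera calls.

### The job

First push the draw bolt on the dust box fully home by its black knob. Then take the hairpin clip out of the wooden holder, put its straight leg down through the hole in the bolt's end and push it fully home, so that the orange sleeve sits on the bolt and the sprung leg snaps round the shank, and let go. Leave the pumpkin, the squash and the screwdriver where they are.

Things in the scene. Friction and masses are not known exactly. Their poses are not given: they have to be found in the camera images.
- bolt (a joint): how far the draw bolt has been pushed, m: 0 = drawn back, 0.050 = fully home against its stop. Plain sliding bolt, about 3 N of friction, stays where it is left. It slides level along the +x axis of point bolt_hole.
- bolt_hole (a point): centre of the hole in the 26 mm steel bolt, on its axis, 85 mm above the bench; moves with the bolt. +x points along the bolt to its free end (18 mm away), the way it is pushed; z up. The hole, 11 mm wide, runs along z right through. Drawn back, it is behind or inside the green keeper lug; home, it is 16 mm beyond the lug's outer face, past the box's end, with free air below.
- bolt_knob (a point): centre of the upright black knob on the bolt (22 mm diameter, 36 mm tall, on a 14 mm stem), 76 mm behind the hole and 43 mm above the bolt's axis; axes as bolt_hole. Its top is 61 mm above the bolt's axis. At home it stands 29 mm short of the keeper lug.
- dustbox: fixed grey dust box with an aluminium cover that carries the bolt; 60 mm high, 130 mm wide. Axes as bolt_hole; origin on the bench, 56 mm behind where the hole is when the bolt is home. The box spans x = -160 to 40 mm. Two green lugs on it guide the bolt (x = -130 to -110 and 20 to 40 mm, 40 mm wide, tops 101 mm above the bench). A pipe stub with an orange collar leaves its back.
- clip_coil (a point): centre of the double spring coil at the top of the hairpin clip: a disc 28 mm across, 12 mm thick, with an orange core, the part to hold. x is the coil's axis (its 12 mm thickness: grasp across the flat faces), z points up, away from the leg tips. The clip starts upright in the wooden holder, this point 107.5 mm above the bench, and lifts straight out (63 mm to come clear).
- clip_seat (a point): point on the clip's straight leg (6 mm wire) that belongs at the hole's centre: 46 mm below the coil's centre, 5 mm to its -y side; axes as clip_coil. The leg's rounded tip is 50 mm below. The orange sleeve's underside, 13.5 mm above, stops on the bolt. The sprung leg is on the +y side, its flared tip 34 mm below and 20 mm to +y. Fitted, clip x lies along the bolt, either way round.
- clip_leg (a joint): angle by which the sprung leg is bent open, rad: 0 = relaxed (in the holder, and when it hugs the bolt), about 0.12 as it snaps past the shank's widest part. Pushing the clip on takes about 5 to 10 N; its own weight (about 100 g) does not do it. Let go, the fitted clip may lean about 0.2 rad across the bolt: that is normal.
- holder: fixed wooden block, 60 x 80 mm (x, y), 75 mm high, with a slot in its top in which the clip's legs hang (9 mm wide, 29 mm along y). Origin under its centre; axes as the clip's at the start.
- pumpkin: small orange pumpkin, 120 mm across, 107 mm tall with stem; origin under its centre. Bystander.
- squash: dark green squash, 84 mm across, 82 mm tall; origin under its centre. Bystander.
- screwdriver: orange-handled screwdriver lying on the bench, 200 mm long, along its x axis; origin under its middle. Bystander.

How it is judged:
By the outcome, as a careful person would: the job done as asked, in the order asked, and still so for the second after the job is handed in, with the robot touching nothing.
It also fails if it takes over 53 s, if anything falls off the work surface, if the arm or the gripper's body presses on something with over 40 N, if the wrist force passes 120 N, or if a joint passes its speed limit or range.

## Working session

There is one attempt and no reset: what is moved stays moved. The work goes in short steps, each a Python script; the robot and the scene stay as the last script left them, time stands still between calls to the robot, and variables do not carry over. Pictures are saved under pics/ and viewed, about 8 in all and at most 12, crops included, and the job is handed in when it is done.

```bash
ls; mkdir -p pics; python3 - <<'E'
from workcell import bot
import cv2, numpy as np
for n in("scene","top"):
    cv2.imwrite(f"pics/{n}0.png",bot.snapshot(n)); c=bot.camera_info(n); print(n,{k:(np.round(v,4).tolist()) for k,v in c.items()})
print(bot.state())
E
```

```text
pics
scene {'fovy': 43.5154, 'cx': 319.8602, 'cy': 199.1305, 'k1': -0.1554, 'T': [[0.7072, 0.391, -0.589, 1.3988], [0.7069, -0.3982, 0.5845, -0.7612], [-0.006, -0.8298, -0.558, 0.8518], [0.0, 0.0, 0.0, 1.0]]}
top {'fovy': 45.5602, 'cx': 323.1918, 'cy': 198.8467, 'k1': -0.1387, 'T': [[-0.0061, -0.9977, 0.0682, 0.5331], [-1.0, 0.0065, 0.0057, -0.0083], [-0.0061, -0.0682, -0.9977, 1.5947], [0.0, 0.0, 0.0, 1.0]]}
{'time': 0.1, 'joint_positions': array([-1.37130053e+00,  5.27933762e-02,  1.40164414e+00,  1.33051107e-05,
        1.68860317e+00, -7.02944092e-02]), 'qvel': array([ 0.00060783, -0.00134429, -0.00287371,  0.00056641, -0.00079683,
       -0.00047404]), 'effort': array([ 1.31501791e-03, -3.82582462e+01, -3.60984993e+01, -5.14140743e-05,
        4.80013128e-03,  1.04068263e-06]), 'tcp_pos': array([ 0.13990165, -0.5057305 ,  0.23053582]), 'tool_rot': array([-3.14147777e+00,  1.44352817e-03, -1.30100448e+00]), 'contact_force': array([-0.0822367 , -0.40592015,  0.52366501]), 'torque': array([-0.00975674,  0.04894494, -0.01043263]), 'gripper_width': 0.08528357998228007}
```

View pics/scene0.png

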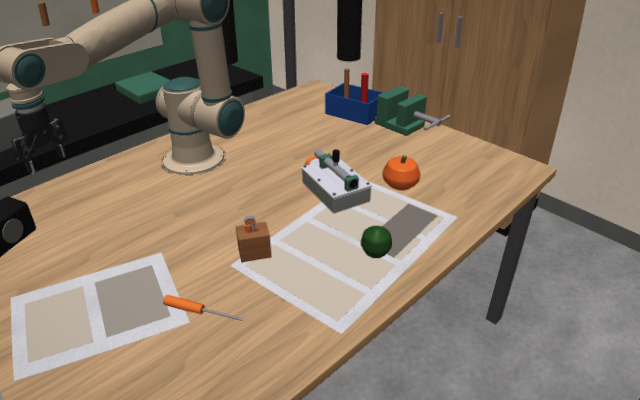

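View pics/top0.png

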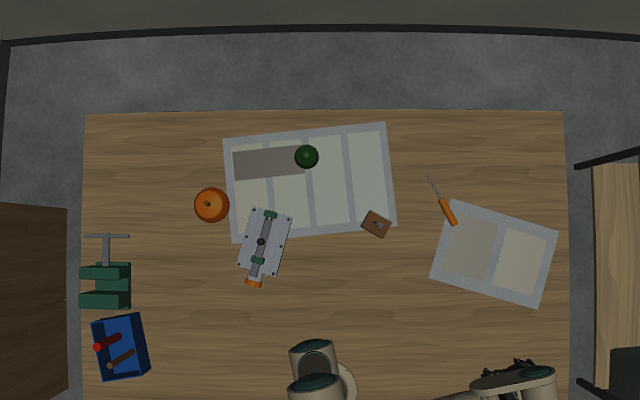

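Scene: the box is at about (337,180), the holder with the clip at (253,238), the squash at (376,241) and the pumpkin at (402,172). Top: the box is at (265,240) with the knob near (261,241) and the pipe collar at (254,283). The holder is at (376,224), the squash at (306,156) and the pumpkin at (211,205). The bolt's +x points up the picture, away from the robot. Next I'll zoom in on both views.

```bash
cat > h.py <<'E'
import numpy as np, cv2
from workcell import bot
def cam(n):
    c=bot.camera_info(n); f=200/np.tan(np.radians(c["fovy"])/2); return c,f,np.array(c["T"])
def ray(n,u,v):
    c,f,T=cam(n); d=np.array([(u-c["cx"])/f,(v-c["cy"])/f]); s=d.copy()
    for _ in range(20): s=d/(1+c["k1"]*(s@s))
    return T[:3,3],T[:3,:3]@np.array([*s,1.])
def plane(n,u,v,z):
    o,d=ray(n,u,v); return o+d*(z-o[2])/d[2]
def tri(p,q):  # scene pixel, top pixel
    (a,d),(b,e)=ray("scene",*p),ray("top",*q)
    s=np.linalg.lstsq(np.c_[d,-e],b-a,rcond=None)[0]; P,Q=a+d*s[0],b+e*s[1]
    return (P+Q)/2,np.linalg.norm(P-Q)
def proj(n,P):
    c,f,T=cam(n); p=T[:3,:3].T@(np.asarray(P)-T[:3,3]); s=p[:2]/p[2]; s=s*(1+c["k1"]*(s@s)); return s*f+[c["cx"],c["cy"]]
def crop(n,x,y,w,h,k,name):
    im=bot.snapshot(n) if isinstance(n,str) else n
    cv2.imwrite(f"pics/{name}.png",cv2.resize(im[y:y+h,x:x+w],None,fx=k,fy=k,interpolation=cv2.INTER_CUBIC))
E
python3 - <<'E'
from h import *
a=cv2.imread("pics/scene0.png");b=cv2.imread("pics/top0.png")
k=4
A=cv2.resize(a[140:220,290:385],None,fx=5,fy=5,interpolation=2);B=cv2.resize(a[205:275,225:285],None,fx=5,fy=5,interpolation=2)
C=cv2.resize(b[195:295,225:300],None,fx=5,fy=5,interpolation=2);D=cv2.resize(b[200:245,355:400],None,fx=7,fy=7,interpolation=2)
def pad(I,h,w): return cv2.copyMakeBorder(I,0,h-I.shape[0],0,w-I.shape[1],0)
cv2.imwrite("pics/z1.png",np.hstack([pad(A,500,475),pad(B,500,300)]));cv2.imwrite("pics/z2.png",np.hstack([pad(C,500,375),pad(D,500,315)]))
E
```

```text
(no output)
```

View pics/z1.png

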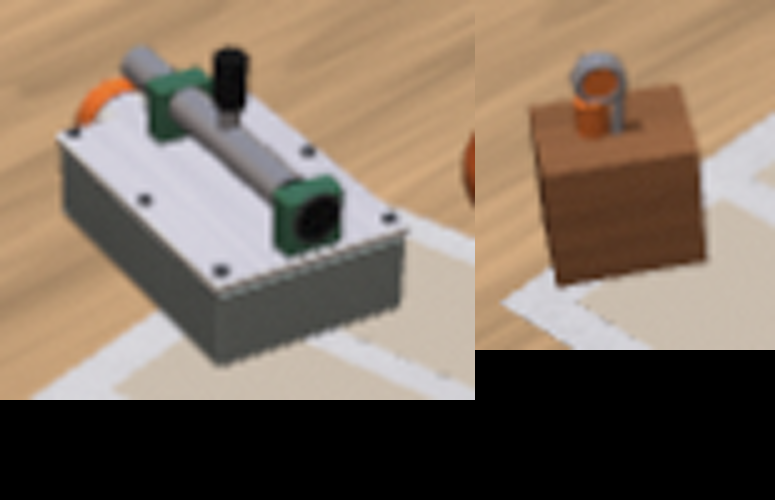

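View pics/z2.png

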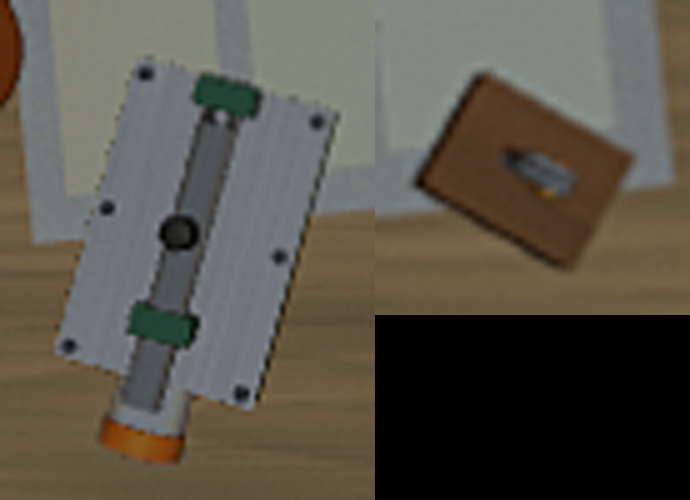

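Box zoom: the knob top is at scene (336,151), with the front lug at (351,184). The four cover screws and two green lugs show in the top view. The clip's coil is at scene (250,222), with the orange sleeve on its left (−y) and the sprung leg on its right. In the top view the coil bar is at about (378.6,224.6), with its long axis running down to the right.

```bash
python3 - <<'E'
from h import *
np.set_printoptions(precision=4,suppress=True)
a=cv2.imread("pics/scene0.png");b=cv2.imread("pics/top0.png")
def blobs(im,lo,hi,x,y,w,h,amin):
    m=cv2.inRange(cv2.cvtColor(im,cv2.COLOR_BGR2HSV),lo,hi); k=np.zeros_like(m);k[y:y+h,x:x+w]=m[y:y+h,x:x+w]
    n,l,s,c=cv2.connectedComponentsWithStats(k); return [(s[i,4],c[i],s[i,:4]) for i in range(1,n) if s[i,4]>=amin],l
# lugs top view
L,_=blobs(b,(60,80,20),(100,255,255),225,195,80,100,20)
for A,c,s in L: print("lug top",A,c,plane("top",*c,0.101))
S,_=blobs(a,(60,80,20),(100,255,255),290,140,95,80,20)
for A,c,s in S: print("lug scene",A,c,s)
# screws
sc=[plane("top",225+x/5,195+y/5,.062) for x,y in((145,74),(317,122),(69,346),(241,393))]
print("screws",np.array(sc)[:,:2]," centre",np.mean(sc,0)); 
d=(sc[0]+sc[1]-sc[2]-sc[3])[:2];w=(sc[0]+sc[2]-sc[1]-sc[3])[:2]
print("yaw",np.degrees([np.arctan2(d[1],d[0]),np.arctan2(-w[0],w[1])]))
# knob: top of knob circle in both
for im,n,r in((b,"top",(250,230,25,25)),(a,"scene",(328,145,18,24))):
    B,_=blobs(im,(0,0,0),(180,255,45),*r,10)
    for A,c,s in B: print("knob",n,A,c,s)
print("knob tri", tri((336,151),(260.7,241.3)))
# holder
B,l=blobs(b,(3,90,25),(18,220,140),355,200,45,45,100)
for A,c,s in B: print("holder",A,c,s)
A,c,s=max(B,key=lambda t:t[0]); i=l[int(s[1]+s[3]-6),int(s[0]+s[2]/2)]
pts=np.argwhere(l==i)[:,::-1].astype(np.float32); r=cv2.minAreaRect(pts); print(r)
W=np.array([plane("top",*p,.075)[:2] for p in cv2.boxPoints(r)]); print(W,W.mean(0),np.linalg.norm(np.diff(W,axis=0),axis=1)); e=W[1]-W[0];f=W[2]-W[1]; print(np.degrees([np.arctan2(*e[::-1]),np.arctan2(*f[::-1])]))
# coil core scene
B,_=blobs(a,(3,150,80),(15,255,255),238,212,25,26,3)
for A,c,s in B: print("orange",A,c,s)
print("coil",tri((250,222),(378.6,224.6)),plane("top",378.6,224.6,.1075), "scene@.1075",plane("scene",250,222,.1075))
E
```

```text
lug top 69 [269.7246 213.8406] [0.5891 0.1687 0.101 ]
lug top 72 [256.7917 259.7361] [0.4453 0.2095 0.101 ]
lug scene 71 [323.8169 159.338 ] [320 154  13  14]
lug scene 80 [348.8125 181.2375] [345 176  13  15]
screws [[0.6039 0.2244]
 [0.5723 0.1129]
 [0.4287 0.2736]
 [0.3985 0.1624]]  centre [0.5008 0.1933 0.062 ]
yaw [-15.7906 -15.4941]
knob top 41 [260.4634 241.1951] [257 238   8   7]
knob scene 70 [335.4    155.5571] [332 150   7  12]
knob tri (array([0.505 , 0.1923, 0.1443]), np.float64(0.0031268418450581853))
holder 1063 [378.4976 230.1355] [355 200  45  45]
((377.0, 222.0), (44.0, 44.0), 90.0)
[[ 0.6327 -0.1014]
 [ 0.6317 -0.2427]
 [ 0.4911 -0.2406]
 [ 0.4923 -0.1   ]] [ 0.562  -0.1712] [0.1413 0.1407 0.1406]
[-90.3791 179.1501]
orange 26 [249.4615 221.1538] [247 219   6   5]
orange 54 [247.5556 228.463 ] [244 224   8   9]
orange 4 [260.5 237. ] [259 237   4   1]
coil (array([ 0.5536, -0.1725,  0.1014]), np.float64(0.0014958129853065204)) [ 0.5531 -0.1724  0.1075] scene@.1075 [ 0.5609 -0.1767  0.1075]
```

```bash
cat >> h.py <<'E'
YB=np.radians(-15.8); U=np.array([np.cos(YB),np.sin(YB)]); V=np.array([-U[1],U[0]]); O=np.array([.5595,.1769])
def bx(x,y,z): return [*(O+x*U+y*V),z]
def fu(): return bot.state()["contact_force"][:2]@U
E
python3 - <<'E'
from h import *
np.set_printoptions(precision=4,suppress=True)
for n,c,z in(("knob",(260.5,241.2),.146),("hole",(269,218.6),.098)):
    p=plane("top",*c,z)[:2]-O; print(n,"box xy",p@U,p@V)
H=[plane("top",355+x/7,200+y/7,.075)[:2] for x,y in((109,72),(260,157),(195,268),(42,183))]; H=np.array(H)
e=H[0]-H[1]+H[3]-H[2]; print("holder",H.mean(0),np.linalg.norm(H-np.roll(H,1,0),axis=1),"y yaw",np.degrees(np.arctan2(e[1],e[0])))
b=cv2.imread("pics/top0.png"); hsv=cv2.cvtColor(b,cv2.COLOR_BGR2HSV)[215:235,365:392]
m=((hsv[...,1]<70)).astype(np.uint8)*255; mm=cv2.moments(m,True); print("grey clip top px",mm["m10"]/mm["m00"]+365,mm["m01"]/mm["m00"]+215,mm["m00"])
R=[np.pi,0,YB+np.pi/2]
print(bot.ik(bx(-.103,0,.2),R))
bot.close_gripper(); bot.goto(bx(-.103,0,.2),R); print(bot.state()["time"],bot.state()["gripper_width"])
bot.move_linear(bx(-.103,0,.12)); f0=fu(); print("f0",f0,bot.state()["tcp_pos"])
bot.move_linear(bx(-.052,0,.12),rate=.06); print(fu()-f0,bot.state()["time"])
x=-.052
while x<-.03:
    x+=.002; bot.move_linear(bx(x,0,.12),rate=.04); f=fu()-f0; p=(bot.state()["tcp_pos"][:2]-O)@U
    print(round(x,4),round(p,4),round(f,1),end="; ")
    if abs(f)>18: break
print(bot.state()["time"])
E
```

```text
knob box xy -0.05718946455326975 -0.0009378557641398166
hole box xy 0.015684981819320994 -0.0013746460988470857
holder [ 0.5546 -0.1698] [0.0593 0.0791 0.0588 0.0797] y yaw 60.35732760901294
grey clip top px 383.06060606060606 220.14141414141415 99.0
[ 0.3455  0.0037  1.5124 -0.      1.6255 -0.9495]
3.6167 -0.00011569045493593253
f0 0.6754177699676641 [0.4609 0.205  0.1209]
-0.9794416570474833 5.3
-0.05 -0.0502 -2.5; -0.048 -0.0481 -3.5; -0.046 -0.0459 -3.3; -0.044 -0.0438 -2.9; -0.042 -0.0423 -6.0; -0.04 -0.0422 -16.4; -0.038 -0.0421 -26.3; 7.05
```

Contact force rose at finger x = -0.042, which is the expected home stop (knob at -20 mm). I'll back off, go above the clip, and check the bolt.

```bash
cat >> h.py <<'E'
YC=np.radians(60.36-90); CX=np.array([np.cos(YC),np.sin(YC)]); CY=np.array([-CX[1],CX[0]])
HC=np.array([.5546,-.1698]); COIL=HC-.004*CY
E
python3 - <<'E'
from h import *
np.set_printoptions(precision=4,suppress=True)
bot.move_linear(bx(-.055,0,.12)); bot.move_linear(bx(-.055,0,.21),rate=.25)
bot.let_go(); bot.goto([*COIL,.20],[np.pi,0,YC]); print(bot.state()["time"])
a=bot.snapshot("scene");b=bot.snapshot("top")
A=cv2.resize(a[140:220,290:385],None,fx=4,fy=4,interpolation=2);C=cv2.resize(b[190:290,225:300],None,fx=4,fy=4,interpolation=2);B=cv2.resize(a[150:275,215:290],None,fx=4,fy=4,interpolation=2)
def pad(I,h): return cv2.copyMakeBorder(I,0,h-I.shape[0],0,0,0)
I=np.hstack([pad(A,500)[:,:380],B]); I=I[:,:800]
cv2.imwrite("pics/z3.png",np.hstack([I,])); cv2.imwrite("pics/top3.png",b); cv2.imwrite("pics/scene3.png",a)
E
```

```text
9.9833
```

View pics/z3.png

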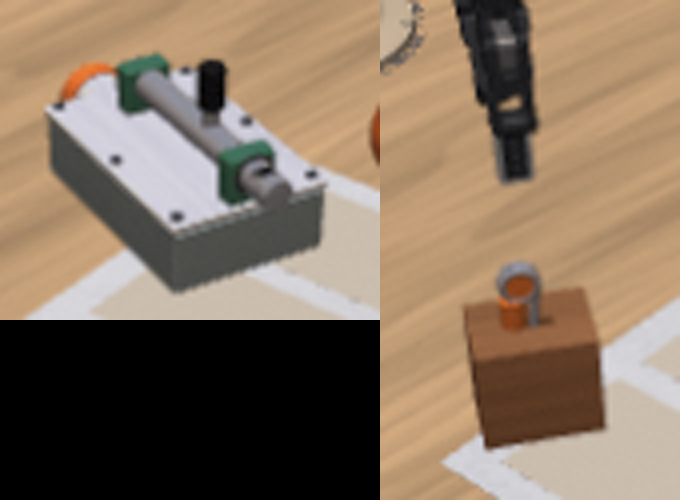

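Picture: the bolt now sticks out past the front lug, with its hole at scene (356.5,182.5). The open gripper hangs over the clip, which is undisturbed. Next I'll descend, grasp and lift.

```bash
python3 - <<'E'
from h import *
np.set_printoptions(precision=4,suppress=True)
p=plane("scene",356.5,182.5,.098)[:2]-O; print("hole scene box xy",p@U,p@V, proj("top",bx(.056,0,.098)))
b=cv2.imread("pics/top3.png")
bot.move_linear([*COIL,.0935],rate=.12); s=bot.state(); f0=s["contact_force"]; print(s["time"],s["tcp_pos"],f0)
bot.close_gripper(50); s=bot.state(); print("w",s["gripper_width"],s["contact_force"]-f0)
bot.move_linear([*COIL,.21],rate=.12); s=bot.state(); print(s["time"],s["gripper_width"],s["contact_force"]-f0,s["tcp_pos"])
bot.goto(bx(.056,0,.215),[np.pi,0,YB]); s=bot.state(); print(s["time"],s["gripper_width"],s["tcp_pos"],s["tool_rot"],s["contact_force"])
a=bot.snapshot("scene");t=bot.snapshot("top"); cv2.imwrite("pics/scene4.png",a); cv2.imwrite("pics/top4.png",t)
A=cv2.resize(a[110:210,310:410],None,fx=5,fy=5,interpolation=2);C=cv2.resize(t[190:290,245:305],None,fx=5,fy=5,interpolation=2)
cv2.imwrite("pics/z4.png",np.hstack([A,C])); print(proj("scene",bx(.056,0,.23)))
E
```

```text
hole scene box xy 0.06024701577121217 0.0004857942961091785 [272.0571 206.1653]
11.125 [ 0.5532 -0.1735  0.0946] [ 0.0918  0.6908 -0.082 ]
w 0.011759833992046059 [0.0715 0.2143 2.9985]
12.9583 0.011644750571114804 [ 0.0946 -1.0442 -2.0239] [ 0.5522 -0.1731  0.2088]
14.2417 0.011656325544550983 [0.6136 0.1603 0.2149] [ 3.1411 -0.0001 -0.2774] [-0.455   0.1687 -1.8786]
[357.1246 140.3863]
```

View pics/z4.png

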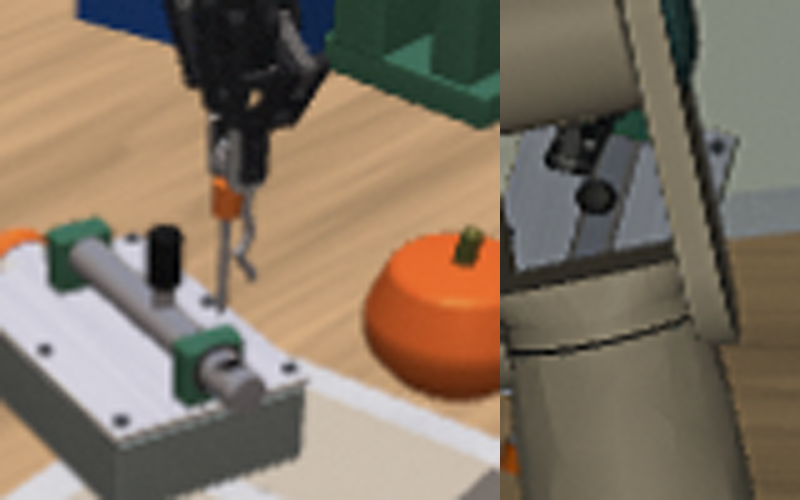

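The grip width is 11.7 mm, so the coil is held. The clip hangs almost upright: leg tip at scene (354.2,171.6), sleeve bottom at (355.6,153.6), hole at about (356.4,183.2). The arm hides the top view. Next I'll measure the leg and the hole numerically.

```bash
python3 - <<'E'
from h import *
np.set_printoptions(precision=4,suppress=True)
def vz(u,v,xu):  # ray point on plane box-x = xu
    o,d=ray("scene",u,v); n=U; t=(xu-(o[:2]-O)@n)/(d[:2]@n); P=o+t*d; return (P[:2]-O)@V,P[2]
s=bot.state()["tcp_pos"]; xu=(s[:2]-O)@U; print("tcp box",xu,(s[:2]-O)@V,s[2])
for n,p in(("tip",(354.2,171.6)),("sleeve",(355.6,153.6)),("hole",(356.4,183.2)),("flare",(360.2,165.2))): print(n,vz(*p,xu))
a=cv2.imread("pics/scene4.png"); t=cv2.imread("pics/top3.png")
A=cv2.resize(a[145:197,335:375],None,fx=10,fy=10,interpolation=2)
B=cv2.resize(t[196:248,250:290],None,fx=10,fy=10,interpolation=2)
cv2.imwrite("pics/z5.png",np.hstack([A,B]))
E
```

```text
tcp box 0.056687822104882275 -0.0014047518345327453 0.2150310648821515
tip (np.float64(-0.00632220656504915), np.float64(0.13411974456631792))
sleeve (np.float64(-0.003849427553484019), np.float64(0.1907282937876026))
hole (np.float64(0.0026338182128917875), np.float64(0.09304945937863596))
flare (np.float64(0.01301062262902247), np.float64(0.1492438817505204))
```

View pics/z5.png

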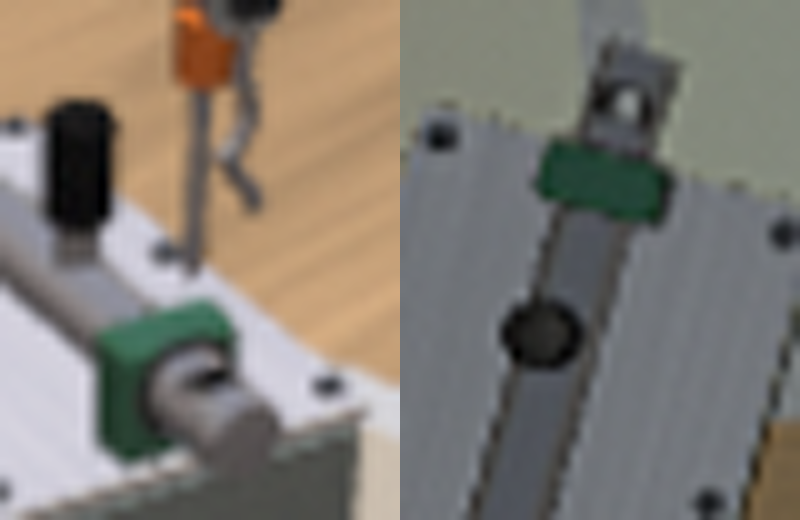

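```bash
cat >> h.py <<'E'
def vz(u,v,xu):
    o,d=ray("scene",u,v); t=(xu-(o[:2]-O)@U)/(d[:2]@U); P=o+t*d; return np.array([(P[:2]-O)@V,P[2]])
E
python3 - <<'E'
from h import *
np.set_printoptions(precision=4,suppress=True)
for n,p in(("tip",(353.85,171.4)),("leg mid",(354.5,163)),("sleeve",(355.0,153.2)),("hole",(355.4,182.35))): print(n,vz(*p,.0567))
p=plane("scene",355.4,182.35,.098)[:2]-O; print("hole scene",p@U,p@V)
p=plane("top",271.9,205.6,.098)[:2]-O; print("hole top",p@U,p@V)
print("tri hole",tri((355.4,182.35),(271.9,205.6)))
E
```

```text
tip [-0.0075  0.1351]
leg mid [-0.0064  0.1618]
sleeve [-0.0059  0.1925]
hole [-0.0009  0.097 ]
hole scene 0.05802364965357084 -0.0017940596477452105
hole top 0.05758535549761165 0.0009670556707904413
tri hole (array([0.6145, 0.1615, 0.097 ]), np.float64(0.0021712975961454234))
```

```bash
python3 - <<'E'
from h import *
np.set_printoptions(precision=4,suppress=True)
bot.move_linear(bx(.0561,.0066,.187),rate=.1); bot.wait(.2)
s=bot.state(); q=s["tcp_pos"][:2]-O; print(s["time"],q@U,q@V,s["tcp_pos"][2],s["contact_force"])
a=bot.snapshot("scene"); cv2.imwrite("pics/scene6.png",a)
cv2.imwrite("pics/z6.png",cv2.resize(a[150:200,330:385],None,fx=10,fy=10,interpolation=2))
E
```

```text
14.9833 0.05642197711111655 0.006627088125712771 0.18790934193974188 [ 0.3137 -0.0474 -0.8956]
```

View pics/z6.png

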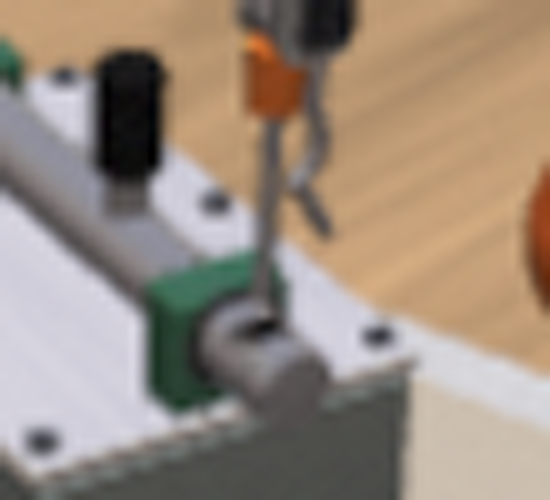

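The leg tip is at scene (355.7,181.3), right above the hole at about (355.8,182.8). The fingers and sleeve are clear of the knob and lug. Next, a numeric check against the predicted pixels.

```bash
python3 - <<'E'
from h import *
np.set_printoptions(precision=4,suppress=True)
for x,y,z in((.0564,.001,.108),(.0564,.001,.1048),(.0564,.001,.100),(.0564,0,.098),(.0745,0,.085)): print(x,y,z,proj("scene",bx(x,y,z)))
print(vz(355.7-.4,181.35,.0564), "bolt end face px ~", 330+29.8-.45,150+38.8-.45)
E
```

```text
0.0564 0.001 0.108 [356.0384 178.8311]
0.0564 0.001 0.1048 [356.0006 179.7929]
0.0564 0.001 0.1 [355.9441 181.2311]
0.0564 0 0.098 [355.6241 181.9211]
0.0745 0 0.085 [358.9209 188.7624]
[-0.0012  0.1003] bolt end face px ~ 359.35 188.35000000000002
```

```bash
python3 - <<'E'
from h import *
np.set_printoptions(precision=2,suppress=True)
s=bot.state(); f0=s["contact_force"]; z=.187
while z>.150:
    z-=.004; bot.move_linear(bx(.0561,.0062,z),rate=.05); s=bot.state(); f=s["contact_force"]-f0; print(round(z,3),round(s["tcp_pos"][2],4),f,end="; ")
    if abs(f[2])>6 or np.linalg.norm(f[:2])>6: break
print(s["time"],s["gripper_width"])
a=bot.snapshot("scene"); cv2.imwrite("pics/scene7.png",a)
cv2.imwrite("pics/z7.png",cv2.resize(a[150:210,330:385],None,fx=9,fy=9,interpolation=2))
E
```

```text
0.183 0.1826 [-0.44 -0.52  0.4 ]; 0.179 0.1785 [-0.42 -1.55 -0.24]; 0.175 0.1745 [-0.03 -0.46 -0.66]; 0.171 0.1705 [-0.79 -0.25  0.35]; 0.167 0.1666 [-0.15 -1.29  0.33]; 0.163 0.1625 [-0.53 -0.8   0.85]; 0.159 0.1586 [ 0.46 -1.01  0.03]; 0.155 0.1545 [ 0.97 -1.46  0.01]; 0.151 0.1506 [ 0.27 -0.68  0.57]; 0.147 0.1466 [ 0.6  -0.73 -0.38]; 17.5333 0.01155304441774028
```

View pics/z7.png

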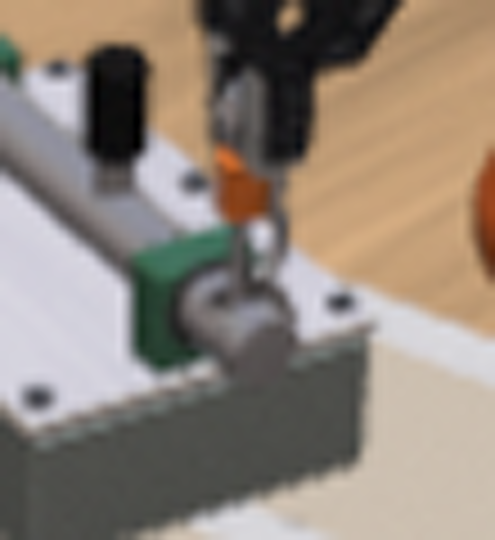

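The leg is in the hole with no side force, and the sprung leg stands beside the shank. I'll push it home under force watch.

```bash
python3 - <<'E'
from h import *
np.set_printoptions(precision=1,suppress=True)
bot.close_gripper(70)
s=bot.state(); f0=s["contact_force"]; z=.147
while z>.106:
    z-=.003 if z>.122 else .0015; bot.move_linear(bx(.0561,.0062,z),rate=.05); s=bot.state(); f=s["contact_force"]-f0; print(round(z,4),round(s["tcp_pos"][2],4),f,end="; ")
    if f[2]>(30 if z>.122 else 22) or np.linalg.norm(f[:2])>15: break
print(s["time"],s["gripper_width"])
a=bot.snapshot("scene"); cv2.imwrite("pics/scene8.png",a)
cv2.imwrite("pics/z8.png",cv2.resize(a[150:210,330:385],None,fx=9,fy=9,interpolation=2))
E
```

```text
0.144 0.1439 [1.3 0.9 0.3]; 0.141 0.1409 [1.6 2.1 0.6]; 0.138 0.1376 [0.3 2.6 1. ]; 0.135 0.1343 [ 1.1  3.7 -1.1]; 0.132 0.1311 [-0.4  3.8 -1.4]; 0.129 0.1281 [ 0.3  3.8 -3.4]; 0.126 0.1253 [ 0.4  4.5 -4.2]; 0.123 0.1226 [ 0.2  3.1 -2.7]; 0.12 0.1195 [ 1.4  2.9 -4.6]; 0.1185 0.1184 [ 0.8  1.9 -2.6]; 0.117 0.1173 [ 1.   2.9 -0.2]; 0.1155 0.1167 [-1.   2.   6.3]; 0.114 0.1166 [-3.4  1.6 12.5]; 0.1125 0.1164 [-6.8  0.4 17.6]; 0.111 0.1163 [-9.9  0.3 23.5]; 21.55 0.010765197385036897
```

View pics/z8.png

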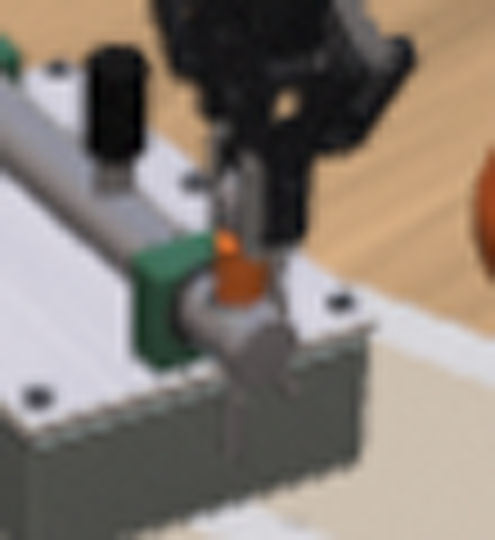

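The stop came hard at TCP z = 0.1165 (about 0.118 expected) with the sleeve on the bolt. The straight leg shows below the shank and the sprung leg has wrapped round. I'll relax the push, release, retreat and check.

```bash
python3 - <<'E'
from h import *
bot.move_linear(bx(.0561,.0062,.1165),rate=.05); bot.let_go(); s=bot.state(); print(s["time"],s["gripper_width"],s["contact_force"])
bot.move_linear(bx(.0561,.0062,.23),rate=.15); print(bot.state()["contact_force"])
bot.goto([.45,-.1,.3],[np.pi,0,YB]); bot.wait(.5); print(bot.state()["time"])
a=bot.snapshot("scene");t=bot.snapshot("top"); cv2.imwrite("pics/scene9.png",a); cv2.imwrite("pics/top9.png",t)
A=cv2.resize(a[150:210,330:380],None,fx=8,fy=8,interpolation=2);C=cv2.resize(t[190:250,245:295],None,fx=8,fy=8,interpolation=2)
cv2.imwrite("pics/z9.png",np.hstack([A,C]))
def diff(x,y): return None
for n,r in(("pumpkin",(180,180,55,45)),("squash",(285,135,45,45)),("screwdriver",(420,170,45,60))):
    b=cv2.imread("pics/top0.png"); x,y,w,h=r; print(n,cv2.absdiff(b,t)[y:y+h,x:x+w].max())
E
```

```text
22.5667 0.08531193131896393 [0.15601807 0.16830125 0.13747197]
[-0.09606663  0.50916855 -0.47065905]
25.2
pumpkin 10
squash 9
screwdriver 9
```

View pics/z9.png

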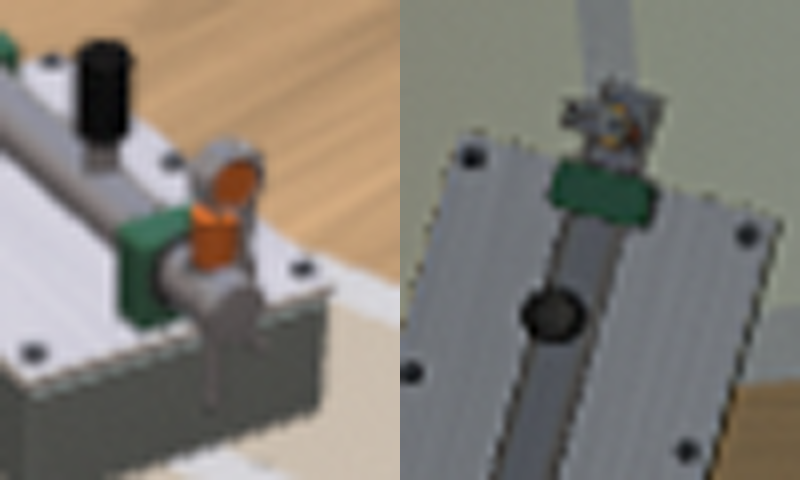

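The clip stands on the bolt, leaning slightly, with the sleeve down and the leg out below at scene (355.9,200.6). The coil's orange core is at (359.1,172.3) and the bystanders are unchanged. One height check, then I'll hand in.

```bash
python3 - <<'E'
from h import *
c=vz(359.1,172.3,.062);t=vz(355.9,200.6,.056);print("coil V,z",c,"tip V,z",t,"lean",np.arctan2(c[0]-t[0]-.005,c[1]-t[1]))
k=plane("top",245+553/8-.45,190+315/8-.45,.146)[:2]-O; print("knob U",k@U)
if .12<c[1]<.14 and t[1]<.045: bot.job_done(); print("done")
E
```

```text
coil V,z [0.00670016 0.13074932] tip V,z [0.00381708 0.0323995 ] lean -0.021521084746583954
knob U 0.022134492557743784
the job is handed in; nothing more can be done
done
```

The bolt is fully home and the hairpin clip is seated in its hole. I handed the job in at about 25 s of the 53 s allowed.

- **Bolt:** I pushed the knob with the closed fingers until the force rose sharply at the expected stop position. The hole then measured about 57 mm along the box, against 56 mm nominal.
- **Clip:** I gripped it by the coil at 11.7 mm, lowered the straight leg through the hole without side force, and pressed to a hard stop at about 23 N before letting go. After release the orange sleeve sits on the bolt. The coil centre measured 130.7 mm high (131 expected) and the leg tip 32 mm (35 expected), with almost no lean.
- **Sprung leg:** I could not measure its joint. That it snapped round the shank rests on the push reaching its stop and on the pictures.
- **Bystanders:** the pumpkin, squash and screwdriver show no change in the top view. The holder is fixed and I did not check it again.

**One check disagreed:** the last knob-position figure (+22 mm instead of −20 mm) came from my forgetting to subtract the picture's 400-pixel panel offset. The correct pixel, about (264,229), matches the knob's position right after the push, so the bolt had not moved.

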